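# Fetch the spindle nut and collet from behind the bottles

## Robot

A 7-joint arm with a two-finger parallel gripper is mounted at the origin on a cart in front of the work surface, level with it; the furniture and walls round the work are solid. World frame = base frame: x ahead of the robot, y to its left, z up, the work surface at z = 0. Lengths are in m, angles in rad, forces in N, time in s.
With the tool pointing down it reaches from about 0.4 to 0.9 m from the base axis. Payload 5.6 kg.
Tool frame: the origin (TCP) lies on the centre line of the jaws, within the pads' length; the fingertips stand 22 mm ahead of it and the grasp point (between the pads) lies 3 mm ahead of it (robot.tips_ahead is the z of the fingertips in the tool frame, in m); z points along the fingers, y is the line along which they close (so a half turn about z gives the same grasp; the last joint's range is limited). The gripper opens to 92 mm and grips with 3 to 60 N. Pads are 20 mm wide; open, the fingers measure 128 mm over their backs; the gripper's body (75 mm by 189 mm) begins 69 mm behind the grasp point.
Start: joints at [1.25, 0.468, -0.012, 1.603, 0.006, 1.071, -0.056], TCP at [0.178, -0.625, 0.237] pointing down, gripper open.
Joint ranges: [-2.53, 2.53], [-0.31, 2.02], [-1.57, 1.55], [0.28, 2.44], [-1.29, 4.43], [0.15, 1.84], [-2.92, 2.92]. Speed limits (rad/s): [2.57, 2.57, 3.14, 3.14, 3.14, 3.14, 3.14].

## Interface

Orientations are given as a unit quaternion [x, y, z, w].
In Python, from cell import robot gives the robot as it stands.
- The arm moves only by the tool move_arm, never from a script. Its argument "commands" is one flat list of numbers, 7 for each row, row after row: the shift along the tool's x, y, z in m, then the turn, a rotation vector about the tool's x, y, z in rad, then the closure, from -1 (fully open) to 1 (shut). In form: [x, y, z, ax, ay, az, hand, x, y, z, ax, ay, az, hand, ...]. A call has 1 to 20 rows; each row is the pose to reach, as a shift and turn from the pose commanded when the call began, along the tool's axes at that moment; what a row does not reach only later rows make up. A row lasts 1/8 s, in which the tool goes at most 62.5 mm and 10.7 degrees, less where a joint would pass 70% of its speed; a pose out of reach is approached as far as the arm can. A call with a gripper value outside its range is refused whole. The fingers move at their own pace and stop on an object; "squeeze" is the grip in N (left out, the last holds). Time passes only in rows, so rows that repeat a pose let the fingers close. It gives the time, the measured TCP pose, the force, the opening and the grip force at its end, in the units of the state.
- robot.observe(): the state, without advancing time (a new reading comes with each control period).
- robot.get_image(name): name is "scene" or "top"; returns a dict with "image" (420x560x3 uint8, red, green, blue), "intrinsics" (3x3 intrinsics, pixels), "world_from_camera" (4x4, takes a point from camera to world coordinates). Camera axes: x right, y down, z forward; pixel columns grow to the right and rows downward; lengths in m; the calibration is good to about 2 mm. A picture is of the moment at which its call begins. There is no depth.
- robot.hand_in(): hands the job in; it is judged then, once.
Trained networks look in a picture, given as the dict that the camera call returned (one of the last four; its "shot" number tells which), for a name from the list of things; names that differ only in an ending like _2 or _b are one class to them, and where a whole thing is asked for, a point or a joint stands for the part that bears it (a point fixed in the world has none). Each returns a list of dicts, best first, with "score" (0 to 1); they miss things now and then, are a little off and sometimes report something else, mostly with a low value. They report only what shows in the picture. A call takes as long as a camera call. They do not tell look-alikes from the thing itself.
- robot.masks_of(picture, thing): "mask" (420x560 bool, what is visible of it) and "bbox" ([left, top, right, bottom] in pixels, round what is visible of it).
The state is a dict: "time": time; "qpos": joint angles; "dq": joint speeds; "tau": joint torques, N m; "tool_pos": TCP position; "tool_rot": TCP orientation; "force": force on the tool from outside, world axes, zero at the start; "wrist_torque": the same for the moment, N m; "opening": opening from 0.0 (shut) to 1.0 (fully open); "grip_force": force on a finger pad.
Only numpy, scipy, OpenCV 4.12 (cv2) and the standard library are available. Lean on these libraries where they do the work, as an engineer would, in place of code of your own. Each camera call takes 0.05 s, during which the arm holds its last target. There are 200 camera calls.

## Task

The spindle nut and the collet for the next tool change stand at the back of the wooden caddy, behind the spray can and the sealer bottle. First move both the can and the bottle out of the way onto the black rubber side mat; then, with both waiting there, set the nut upright in the large round pocket and the collet upright in the small one. Last, stand the can and the bottle back in the caddy, each on the very pad it came from, and keep both upright all the while.

Things in the scene. Friction and masses are not known exactly. Their poses are not given: they have to be found in the camera images.
- lube_can: Green and white spray can, 54 mm in diameter, 196 mm tall with its nozzle (straight-sided body to about 150 mm, narrower above), 0.38 kg; stands upright on one of the two front pads of the caddy. Origin: centre of its underside, z up.
- sealer_bottle: Blue and white plastic bottle with a cap, 58 mm in diameter, 138 mm tall with its cap (straight-sided to about 85 mm, narrower above), 0.26 kg; stands upright on the other front pad. Origin: centre of its underside, z up.
- spindle_nut: Round pale steel spindle nut, 50 mm in diameter, 28 mm tall, 0.26 kg, standing on one of the two rear pads of the caddy. Take it round the rim. Origin: centre of its underside, z up.
- collet: Small pale steel spring collet, 26 mm in diameter at its collar, 37 mm tall, tapering to a narrower foot, 0.06 kg, standing upright on the other rear pad. Take it round the widest part. Origin: centre of its underside, z up.
- caddy: Fixed plywood tray, 170 (its x) by 220 mm (its y), floor at 12 mm, lip to 17 mm. Origin: centre of its underside; x points to its rear. Flush round pads: front (dark, 70 mm) at x -42, y +-50 mm, for can and bottle; rear (grey, 58 mm) at x +18, y +-50 mm, for nut and collet; either of a pair on either pad. A hex key, 9 mm high, is fixed on the floor 12 mm or more behind the nut.
- side_mat: Black rubber mat fixed on the table to one side of the caddy, left or right, 220 mm (its x) by 120 mm (its y), 3 mm thick. Origin: centre of its underside. Room for can and bottle side by side along its x.
- nut_block: Fixed square aluminium block, 96 x 96 x 14 mm, on a 6 mm thick wooden board on the other side of the caddy, with one large round pocket, 70 mm in diameter and 6 mm deep, in the middle of its top: the place of the nut. Origin: centre of its underside; pocket floor 8 mm above the origin.
- collet_block: Fixed square aluminium block, 76 x 76 x 14 mm, on the same board, with one small round pocket, 46 mm in diameter and 6 mm deep, in the middle of its top: the place of the collet. Origin: centre of its underside; pocket floor 8 mm above the origin.
Not all that is in view belongs to the job. Leave any purple look-alike of the lube_can alone. Leave any purple look-alike of the sealer_bottle alone.

How it is judged:
On the way, in this order (a step that is already met when the one before it is completed fails the run):
1. can and bottle both stand upright and released on the side mat, nut and collet still at their places in the caddy (x of lube_can in the frame of side_mat between -0.11 and 0.11 m and y of lube_can in the frame of side_mat between -0.06 and 0.06 m and z of each of lube_can, sealer_bottle in the frame of side_mat below 0.009 m and angle between each of lube_can, sealer_bottle's own z axis and vertical below 0.15 rad and linear speed of each of lube_can, sealer_bottle below 0.03 m/s and contact force between the fingers and lube_can below 0.5 N and x of sealer_bottle in the frame of side_mat between -0.11 and 0.11 m and y of sealer_bottle in the frame of side_mat between -0.06 and 0.06 m and contact force between the fingers and sealer_bottle below 0.5 N and distance of each of spindle_nut, collet from where it was at the start of the episode below 0.03 m), for 0.2 s.
2. nut and collet are seated upright and released in their pockets while can and bottle still stand on the mat (horizontal distance between spindle_nut and nut_block below 0.012 m and z of spindle_nut in the frame of nut_block below 0.0115 m and angle between each of spindle_nut, collet's own z axis and vertical below 0.12 rad and linear speed of each of spindle_nut, collet, lube_can, sealer_bottle below 0.03 m/s and contact force between the fingers and spindle_nut below 0.5 N and horizontal distance between collet and collet_block below 0.014 m and z of collet in the frame of collet_block below 0.0115 m and contact force between the fingers and collet below 0.5 N and x of lube_can in the frame of side_mat between -0.11 and 0.11 m and y of lube_can in the frame of side_mat between -0.06 and 0.06 m and z of each of lube_can, sealer_bottle in the frame of side_mat below 0.009 m and angle between each of lube_can, sealer_bottle's own z axis and vertical below 0.15 rad and contact force between the fingers and lube_can below 0.5 N and x of sealer_bottle in the frame of side_mat between -0.11 and 0.11 m and y of sealer_bottle in the frame of side_mat between -0.06 and 0.06 m and contact force between the fingers and sealer_bottle below 0.5 N), for 0.2 s.
At the end, for the whole second after the job is handed in: The nut is seated upright in the large pocket (axis within 12 mm of its middle) and the collet upright in the small one (within 14 mm), both on the pocket floor; can and bottle stand upright in the caddy within 15 mm of where each stood at the start; all released and at rest (horizontal distance between spindle_nut and nut_block below 0.012 m and z of spindle_nut in the frame of nut_block below 0.0115 m and angle between each of spindle_nut, collet, lube_can, sealer_bottle's own z axis and vertical below 0.12 rad and linear speed of each of spindle_nut, collet, lube_can, sealer_bottle below 0.03 m/s and contact force between the fingers and spindle_nut below 0.5 N and horizontal distance between collet and collet_block below 0.014 m and z of collet in the frame of collet_block below 0.0115 m and contact force between the fingers and collet below 0.5 N and distance of each of lube_can, sealer_bottle from where it was at the start of the episode below 0.015 m and contact force between the fingers and lube_can below 0.5 N and contact force between the fingers and sealer_bottle below 0.5 N); the robot touches nothing.
It fails at once if the can or the bottle is tipped over (angle between any of lube_can, sealer_bottle's own z axis and vertical above 0.6 rad).
It also fails if it takes over 134 s, if anything falls off the work surface, if the arm or the gripper's body presses on something with over 40 N, if the wrist force passes 120 N, or if a joint passes its speed limit or range.

## Working session

There is one attempt and no reset: what is moved stays moved. The work goes in short steps, Python scripts to look and compute and a tool call to move; the robot and the scene stay as the last step left them, time stands still between calls to the robot, and variables do not carry over. Pictures are saved under pics/ and viewed, at most 14 in all, crops included, and the job is handed in when it is done.

Besides the shell and the picture viewer there is one more tool, called as name(argument=value, ...) on one line, values as JSON. move_arm: Moves the arm, as the interface text tells. Its arguments: {"type":"object","properties":{"commands":{"type":"array","items":{"type":"number"}},"squeeze":{"type":"number"}},"required":["commands"]}

```bash
ls; mkdir -p pics; cat > h.py <<'E'
import numpy as np,cv2
from cell import robot
T=['lube_can','sealer_bottle','spindle_nut','collet','caddy','side_mat','nut_block','collet_block']
def ray(p,u,v):
    K=np.array(p['intrinsics']);W=np.array(p['world_from_camera'])
    d=W[:3,:3]@np.linalg.inv(K)@np.array([u,v,1.]);return W[:3,3],d/np.linalg.norm(d)
def at(p,u,v,z):
    o,d=ray(p,u,v);return o+d*(z-o[2])/d[2]
def proj(p,X):
    K=np.array(p['intrinsics']);W=np.linalg.inv(np.array(p['world_from_camera']))
    c=W[:3,:3]@np.array(X)+W[:3,3];q=K@c;return q[:2]/q[2]
E
python3 - <<'E'
from h import *
np.set_printoptions(precision=4,suppress=True)
print(robot.observe())
for n in ['scene','top']:
    p=robot.get_image(n);cv2.imwrite(f'pics/{n}0.png',p['image'][:,:,::-1])
    print(n,p['world_from_camera'],p['intrinsics'])
    for t in T:
        for m in robot.masks_of(p,t)[:3]:
            ys,xs=np.where(m['mask']);print(t,round(m['score'],2),np.round(m['bbox'],1),xs.mean().round(1),ys.mean().round(1),len(xs))
E
```

```text
pics
{'time': 0.0, 'qpos': array([ 1.25  ,  0.4684, -0.0116,  1.6036,  0.006 ,  1.0714, -0.0563]), 'dq': array([-0.0016, -0.0005, -0.    , -0.0014, -0.0009,  0.0002, -0.0014]), 'tau': array([  0.0001, -52.0564,  -0.0117, -24.3748,  -0.0565,   0.0173,
         0.0002]), 'tool_pos': array([ 0.178 , -0.6246,  0.2356]), 'tool_rot': array([ 0.9904,  0.1384, -0.0002, -0.0009]), 'force': array([ 0.0333,  0.2972, -0.6004]), 'wrist_torque': array([-0.0774,  0.0189,  0.0225]), 'grip_force': 0.0, 'opening': 0.999133933032259}
scene [[-0.7837 -0.4393  0.439  -0.0717]
 [-0.6208  0.575  -0.5329  0.6811]
 [-0.0183 -0.6902 -0.7234  1.1042]
 [ 0.      0.      0.      1.    ]] [[511.4098   0.     283.0496]
 [  0.     511.4098 203.232 ]
 [  0.       0.       1.    ]]
lube_can 0.86 [339.4 100.2 360.2 151.1] 348.6 125.3 798
lube_can 0.84 [262.4 168.8 283.6 226.2] 273.7 198.1 938
sealer_bottle 0.84 [237.9 201.9 259.5 242.2] 248.6 223.8 817
sealer_bottle 0.71 [246.6 248.8 270.7 299.6] 258.1 276.4 872
spindle_nut 0.59 [224.8 218.  238.3 234.5] 232.3 225.4 161
caddy 0.97 [204.  186.8 299.5 262.7] 249.6 227.2
[... 406 characters left out ...]
71.567 ]
 [  0.     520.1635 215.9786]
 [  0.       0.       1.    ]]
lube_can 0.93 [251.7 190.8 268.8 221. ] 260.4 202.1 450
lube_can 0.88 [385.9 183.8 415.8 214.8] 400.3 198.6 568
sealer_bottle 0.64 [213.2 187.5 239.4 214.1] 228.2 200.8 418
sealer_bottle 0.64 [176.4 229.7 200.9 254.4] 189.9 243.1 420
spindle_nut 0.57 [220.7 176.8 241.4 188.7] 229.5 183.8 156
collet 0.45 [260.2 183.9 267.1 192.1] 263.9 186.3 33
caddy 0.6 [209.4 162.9 288.2 228.2] 248.0 193.0 2843
side_mat 0.96 [318.1 199.1 366.  273. ] 340.6 235.5 2745
side_mat 0.53 [209.3 163.6 285.6 226.3] 247.9 192.4 2799
nut_block 0.71 [120.1 204.1 155.4 240.6] 137.2 220.0 1083
collet_block 0.84 [136.4 240.1 163.3 268.8] 146.1 253.7 715
```

```bash
python3 - <<'E'
import cv2
a=cv2.imread('pics/scene0.png')[90:370,140:440];cv2.imwrite('pics/s0c.png',cv2.resize(a,None,fx=2.1,fy=2.1,interpolation=2)[:600])
a=cv2.imread('pics/top0.png')[140:290,100:440];cv2.imwrite('pics/t0c.png',cv2.resize(a,None,fx=2.3,fy=2.3,interpolation=2))
E
```

```text
(no output)
```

View pics/s0c.png

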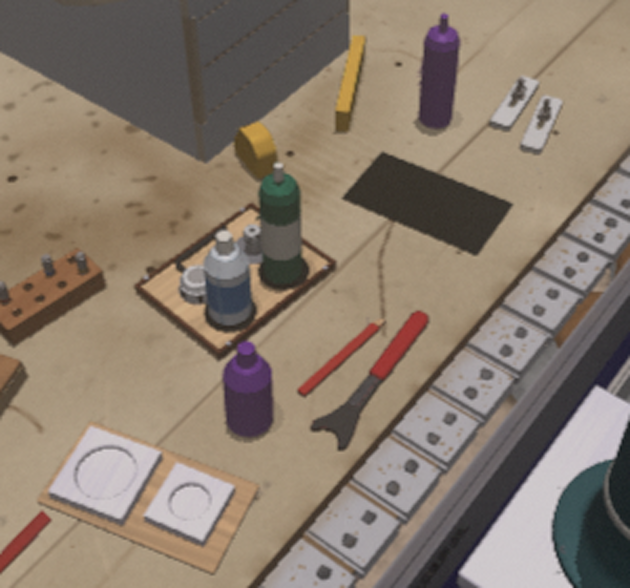

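View pics/t0c.png

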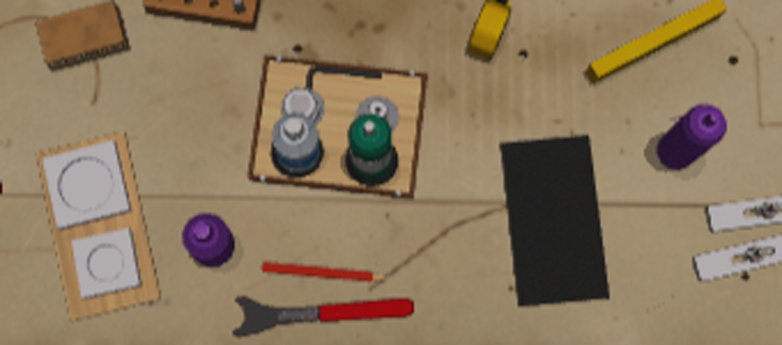

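The pictures show the bottle at the caddy's front left (top px ~(228,201)) with the nut behind it. The can is front right (~(260,202)) with the collet behind it. The mat is to the right (~(341,236)), the nut and collet blocks are on the left, and purple decoys stand at (190,243) and (400,199). Next I'll fit the poses.

```bash
cat >> h.py <<'E'
from scipy.optimize import least_squares
P={'lube_can':[(0,.027),(.15,.027),(.196,.006)],'sealer_bottle':[(0,.029),(.085,.029),(.138,.012)]}
def bb(p,t,X):
    a=np.linspace(0,2*np.pi,48);q=np.array([proj(p,[X[0]+r*np.cos(b),X[1]+r*np.sin(b),X[2]+h]) for h,r in P[t] for b in a])
    return np.r_[q.min(0),q.max(0)]
def rect(p,m,z):
    c,_=cv2.findContours(m.astype(np.uint8),cv2.RETR_EXTERNAL,cv2.CHAIN_APPROX_NONE);c=max(c,key=len)[:,0]
    w=np.array([at(p,u,v,z)[:2] for u,v in c],np.float32)*1000
    return cv2.minAreaRect(w)
def near(p,t,X):
    L=robot.masks_of(p,t);u=proj(p,X)
    L=[m for m in L if np.hypot(*((np.array(m['bbox'][:2])+m['bbox'][2:])/2-u))<25]
    return L[0] if L else None
def tri(rs):
    A=np.zeros((3,3));b=np.zeros(3)
    for o,d in rs: M=np.eye(3)-np.outer(d,d);A+=M;b+=M@o
    X=np.linalg.solve(A,b);return X
E
python3 - <<'E'
from h import *
np.set_printoptions(precision=4,suppress=True)
ps={n:robot.get_image(n) for n in ['scene','top']}
for t,z in [('caddy',.017),('side_mat',.003),('nut_block',.02),('collet_block',.02)]:
    rs=[]
    for n in ps:
        m=robot.masks_of(ps[n],t)
        if not m: continue
        print(t,n,np.round(cv2.boxPoints(rect(ps[n],m[0]['mask'],z)),0).tolist(),rect(ps[n],m[0]['mask'],z))
        r=cv2.minAreaRect(np.argwhere(m[0]['mask'])[:,::-1].astype(np.float32))[0];rs.append(ray(ps[n],*r))
    if len(rs)==2: print('  tri',tri(rs))
for t,X in [('lube_can',[.59,-.06,.1]),('sealer_bottle',[.59,.05,.07])]:
    B={n:(lambda m:np.array(m['bbox']) if m else None)(near(ps[n],t,X)) for n in ps}
    print(t,B,{n:proj(ps[n],X) for n in ps})
    f=lambda q:np.concatenate([bb(ps[n],t,q)-B[n] for n in ps if B[n] is not None])
    s=least_squares(f,[X[0],X[1],.012],loss='soft_l1');print(t,s.x,f(s.x).round(1))
for t in ['spindle_nut','collet']:
    for n in ps:
        for m in robot.masks_of(ps[n],t)[:1]: print(t,n,m['bbox'],at(ps[n],*((np.array(m['bbox'][:2])+m['bbox'][2:])/2),.03))
big=[]
for n,(x0,x1,y0,y1) in {'scene':(200,304,160,264),'top':(205,290,160,232)}.items():
    a=ps[n]['image'][y0:y1,x0:x1,::-1];big.append(cv2.resize(a,(390,int(390*(y1-y0)/(x1-x0))),interpolation=2)[:330])
h=min(b.shape[0] for b in big);cv2.imwrite('pics/z1.png',np.hstack([b[:h] for b in big]))
E
```

```text
caddy scene [[513.0, -114.0], [692.0, -133.0], [716.0, 93.0], [536.0, 112.0]] ((614.3043823242188, -10.336563110351562), (227.0745849609375, 180.51666259765625), 84.09564971923828)
caddy top [[523.0, -119.0], [696.0, -137.0], [719.0, 85.0], [546.0, 102.0]] ((621.0927124023438, -17.08092498779297), (222.2303924560547, 174.15609741210938), 84.1390609741211)
  tri [ 0.6218 -0.0165  0.0053]
side_mat scene [[379.0, -252.0], [394.0, -376.0], [613.0, -349.0], [598.0, -226.0]] ((496.05706787109375, -300.9132080078125), (221.21957397460938, 124.49271392822266), 6.922501087188721)
side_mat top [[384.0, -253.0], [396.0, -375.0], [615.0, -354.0], [603.0, -232.0]] ((499.74456787109375, -303.5225830078125), (220.14401245117188, 122.15137481689453), 5.5347185134887695)
  tri [ 0.4985 -0.3047 -0.0027]
nut_block scene [[468.0, 350.0], [496.0, 251.0], [594.0, 279.0], [566.0, 378.0]] ((531.1728515625, 314.35498046875), (101.31974792480469, 102.73835754394531), 15.757052421569824)
nut_block top [[476.0, 346.0], [504.0, 251.0], [598.0, 278.0], [571.0, 373.0]] ((537.2860717773438, 311.85205078125), (98.27
[... 487 characters left out ...]
scene': array([261.1, 171. , 286.1, 223.8]), 'top': array([253.3, 192.6, 269. , 221.5])} {'scene': array([268.5282, 194.6607]), 'top': array([260.3699, 197.4913])}
lube_can [ 0.5659 -0.0608  0.0028] [ 3.7 -0.8 -0.3  5.1 -2.8 -0.4  1.  -0.5]
sealer_bottle {'scene': array([237.2, 201.6, 263.2, 241. ]), 'top': array([214.4, 184.5, 238.1, 211.2])} {'scene': array([242.9426, 225.6584]), 'top': array([223.0722, 199.4249])}
sealer_bottle [0.5877 0.0366 0.0258] [-2.4 -6.  -4.7  0.8  2.   2.7  0.2  1.7]
spindle_nut scene [226.1, 214.7, 239.4, 237.5] [0.6371 0.0442 0.03  ]
collet scene [256.2, 194.1, 266.9, 208.3] [ 0.6353 -0.0786  0.03  ]
collet top [136.9, 239.6, 164.1, 273.2] [0.4246 0.263  0.03  ]
```

View pics/z1.png

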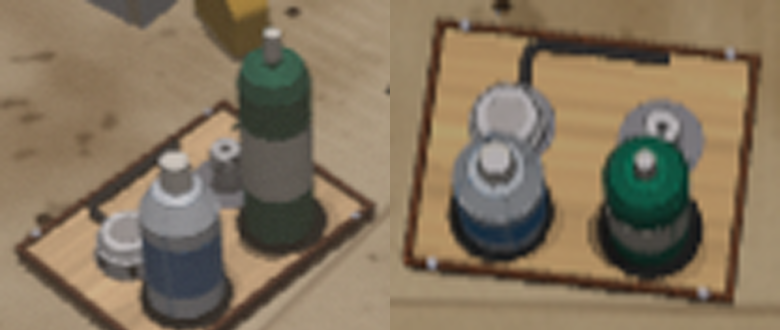

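The crops give the tops of each object in both views: can nozzle scene (272.5,168.5) / top (260.6,194.4), bottle cap (246.4,202.1)/(227.7,193.8), nut (232.3,220.8)/(230.3,184.0), and collet (260.3,199.5)/(264.1,187.5). I'll triangulate these.

```bash
cat >> h.py <<'E'
from scipy.spatial.transform import Rotation as R
def go(x,y,z):
    s=robot.observe();Q=R.from_quat(s['tool_rot']);w=np.array([x,y,z])
    print('shift',(Q.inv().apply(w-s['tool_pos'])).round(4),'turn',(Q.inv()*R.from_quat([1,0,0,0])).as_rotvec().round(4),'pos',s['tool_pos'].round(4))
E
python3 - <<'E'
from h import *
np.set_printoptions(precision=4,suppress=True)
s,t=[robot.get_image(n) for n in ['scene','top']]
for n,a,b,z in [('can',(272.5,168.5),(260.6,194.4),.208),('bot',(246.4,202.1),(227.7,193.8),.15),('nut',(232.3,220.8),(230.3,184),.04),('collet',(260.3,199.5),(264.1,187.5),.049)]:
    print(n,tri([ray(s,*a),ray(t,*b)]),at(s,*a,z),at(t,*b,z))
print('purple can',at(t,705/2.3+100,120/2.3+140,.196),'purple bot',at(t,202/2.3+100,232/2.3+140,.138),'box',at(s,205/2.1+140,160/2.1+90,0))
# pocket circles
print('pockets',at(t,86/2.3+100,185/2.3+140,.02),at(t,105.5/2.3+100,263/2.3+140,.02))
go(.574,-.063,.30)
E
```

```text
can [ 0.5738 -0.0625  0.2049] [ 0.5713 -0.0601  0.208 ] [ 0.5734 -0.0624  0.208 ]
bot [0.5884 0.0303 0.1464] [0.5854 0.0326 0.15  ] [0.588  0.0303 0.15  ]
nut [0.6469 0.0331 0.0354] [0.6448 0.0363 0.04  ] [0.6447 0.0322 0.04  ]
collet [ 0.6328 -0.0702  0.0458] [ 0.63   -0.0682  0.049 ] [ 0.6327 -0.0699  0.049 ]
purple can [ 0.5866 -0.4565  0.196 ] purple bot [0.4563 0.1379 0.138 ] box [ 0.8168 -0.1727  0.    ]
pockets [0.5339 0.3105 0.02  ] [0.4317 0.2793 0.02  ]
shift [ 0.5347 -0.4321 -0.0635] turn [0.0001 0.0001 0.2777] pos [ 0.1782 -0.6251  0.2366]
```

move_arm(commands=[0.535,-0.432,-0.064,0,0,0.278,-1,0.535,-0.432,-0.064,0,0,0.278,-1,0.535,-0.432,-0.064,0,0,0.278,-1,0.535,-0.432,-0.064,0,0,0.278,-1,0.535,-0.432,-0.064,0,0,0.278,-1,0.535,-0.432,-0.064,0,0,0.278,-1,0.535,-0.432,-0.064,0,0,0.278,-1,0.535,-0.432,-0.064,0,0,0.278,-1,0.535,-0.432,-0.064,0,0,0.278,-1,0.535,-0.432,-0.064,0,0,0.278,-1,0.535,-0.432,-0.064,0,0,0.278,-1,0.535,-0.432,-0.064,0,0,0.278,-1,0.535,-0.432,-0.064,0,0,0.278,-1,0.535,-0.432,-0.064,0,0,0.278,-1], squeeze=15)

```text
time: 3.65
tool_pos: [0.5735, -0.065, 0.3004]
tool_rot: [1.0, -0.002, -0.0, 0.0]
force: [-0.9, -0.3, 0.4]
opening: 0.995
grip_force: 0.0
```

move_arm(commands=[0,-0.002,0.05,0,0,0,-1,0,-0.002,0.1,0,0,0,-1,0,-0.002,0.13,0,0,0,-1,0,-0.002,0.148,0,0,0,-1,0,-0.002,0.148,0,0,0,-1,0,-0.002,0.148,0,0,0,-1,0,-0.002,0.148,0,0,0,1,0,-0.002,0.148,0,0,0,1,0,-0.002,0.148,0,0,0,1,0,-0.002,0.148,0,0,0,1,0,-0.002,0.148,0,0,0,1,0,-0.002,0.148,0,0,0,1], squeeze=20)

```text
time: 5.15
tool_pos: [0.5743, -0.0609, 0.1527]
tool_rot: [1.0, -0.0, 0.0, -0.0]
force: [-0.6, -0.4, 0.4]
opening: 0.572
grip_force: 20.0
```

move_arm(commands=[0,0,-0.03,0,0,0,1,0,0,-0.08,0,0,0,1,0,0.03,-0.08,0,0,0,1,-0.005,0.07,-0.08,0,0,0,1,-0.01,0.115,-0.08,0,0,0,1,-0.015,0.16,-0.08,0,0,0,1,-0.02,0.2,-0.08,0,0,0,1,-0.02,0.225,-0.08,0,0,0,1,-0.02,0.238,-0.08,0,0,0,1,-0.02,0.238,-0.08,0,0,0,1,-0.02,0.238,-0.05,0,0,0,1,-0.02,0.238,-0.02,0,0,0,1,-0.02,0.238,-0.003,0,0,0,1,-0.02,0.238,0.003,0,0,0,1,-0.02,0.238,0.006,0,0,0,1,-0.02,0.238,0.0075,0,0,0,1,-0.02,0.238,0.0075,0,0,0,1])

```text
time: 7.28
tool_pos: [0.5545, -0.2991, 0.1457]
tool_rot: [1.0, -0.0, 0.0, 0.0]
force: [0.2, 1.0, -3.2]
opening: 0.574
grip_force: 20.0
```

move_arm(commands=[0,0,0.001,0,0,0,1,0,0,0.002,0,0,0,1,0,0,0.002,0,0,0,1])

```text
time: 7.65
tool_pos: [0.5544, -0.2991, 0.1437]
tool_rot: [1.0, -0.0, 0.0, 0.0]
force: [-0.7, 0.3, 1.5]
opening: 0.571
grip_force: 20.0
```

Contact is felt. Next I release, rise, and go over the bottle.

move_arm(commands=[0,0,0,0,0,0,-1,0,0,0,0,0,0,-1,0,0,0,0,0,0,-1,0,0,0,0,0,0,-1,0,0,-0.05,0,0,0,-1,0,0,-0.1,0,0,0,-1,0.032,-0.332,-0.1,0,0,0,-1,0.032,-0.332,-0.1,0,0,0,-1,0.032,-0.332,-0.1,0,0,0,-1,0.032,-0.332,-0.1,0,0,0,-1,0.032,-0.332,-0.1,0,0,0,-1,0.032,-0.332,-0.1,0,0,0,-1,0.032,-0.332,-0.1,0,0,0,-1,0.032,-0.332,-0.1,0,0,0,-1])

```text
time: 9.4
tool_pos: [0.5863, 0.0312, 0.2429]
tool_rot: [1.0, -0.001, -0.0, 0.001]
force: [0.2, -1.2, 1.0]
opening: 1.003
grip_force: 0.0
```

move_arm(commands=[0.001,-0.001,0.05,0,0,0,-1,0.001,-0.001,0.1,0,0,0,-1,0.001,-0.001,0.135,0,0,0,-1,0.001,-0.001,0.15,0,0,0,-1,0.001,-0.001,0.15,0,0,0,-1,0.001,-0.001,0.15,0,0,0,-1,0.001,-0.001,0.15,0,0,0,1,0.001,-0.001,0.15,0,0,0,1,0.001,-0.001,0.15,0,0,0,1,0.001,-0.001,0.15,0,0,0,1,0.001,-0.001,0.15,0,0,0,1,0.001,-0.001,0.15,0,0,0,1], squeeze=15)

```text
time: 10.9
tool_pos: [0.5874, 0.0341, 0.0933]
tool_rot: [1.0, -0.0, 0.0, -0.0]
force: [-1.2, -0.3, 3.8]
opening: 0.624
grip_force: 14.9
```

move_arm(commands=[0,0,-0.03,0,0,0,1,0,0,-0.09,0,0,0,1,-0.02,0.04,-0.1,0,0,0,1,-0.042,0.09,-0.1,0,0,0,1,-0.062,0.14,-0.1,0,0,0,1,-0.082,0.19,-0.1,0,0,0,1,-0.102,0.24,-0.1,0,0,0,1,-0.122,0.29,-0.1,0,0,0,1,-0.135,0.325,-0.1,0,0,0,1,-0.142,0.343,-0.1,0,0,0,1,-0.142,0.343,-0.1,0,0,0,1,-0.142,0.343,-0.06,0,0,0,1,-0.142,0.343,-0.025,0,0,0,1,-0.142,0.343,-0.005,0,0,0,1,-0.142,0.343,0.004,0,0,0,1,-0.142,0.343,0.007,0,0,0,1,-0.142,0.343,0.009,0,0,0,1,-0.142,0.343,0.009,0,0,0,1])

```text
time: 13.15
tool_pos: [0.4456, -0.3091, 0.0847]
tool_rot: [1.0, -0.0, 0.0, 0.0]
force: [0.4, 1.0, -2.8]
opening: 0.62
grip_force: 14.9
```

move_arm(commands=[0,0,0.001,0,0,0,1,0,0,0.001,0,0,0,1,0,0,0.001,0,0,0,-1,0,0,0.001,0,0,0,-1,0,0,0.001,0,0,0,-1,0,0,0.001,0,0,0,-1,0,0,-0.05,0,0,0,-1,0,0,-0.1,0,0,0,-1,0,0,-0.16,0,0,0,-1,0,0,-0.16,0,0,0,-1])

```text
time: 14.4
tool_pos: [0.4477, -0.3104, 0.249]
tool_rot: [1.0, -0.0, 0.004, 0.003]
force: [0.2, 0.5, -0.6]
opening: 1.001
grip_force: 0.0
```

```bash
python3 - <<'E'
from h import *
big=[]
ps={n:robot.get_image(n) for n in ['scene','top']}
for n,(x0,x1,y0,y1) in {'scene':(200,400,130,270),'top':(200,380,150,276)}.items():
    a=ps[n]['image'][y0:y1,x0:x1,::-1];big.append(cv2.resize(a,(400,280),interpolation=2))
cv2.imwrite('pics/m1.png',np.hstack(big))
a=ps['top']['image'][165:200,212:282,::-1];b=ps['scene']['image'][185:255,205:305,::-1]
cv2.imwrite('pics/m2.png',np.vstack([cv2.resize(a,(560,280),interpolation=2),cv2.resize(b,(400,280),interpolation=2,)[:, :].copy() if 0 else cv2.copyMakeBorder(cv2.resize(b,(400,280),interpolation=2),0,0,0,160,0)]))
E
```

```text
(no output)
```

View pics/m1.png

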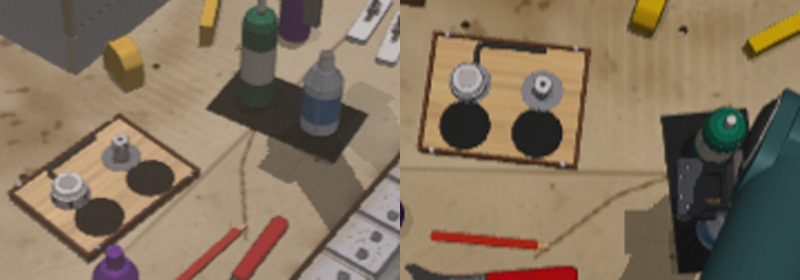

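View pics/m2.png

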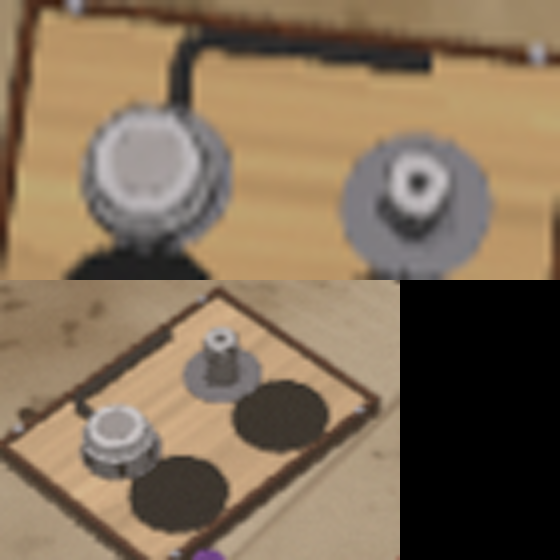

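Both now stand on the mat. From the crops, the nut's top centre is at top (230.4,184.8) / scene (233.7,221.2) and the collet's at (264.1,187.9)/(259.8,199.5).

```bash
python3 - <<'E'
from h import *
np.set_printoptions(precision=4,suppress=True)
s,t=[robot.get_image(n) for n in ['scene','top']]
for n,a,b,z in [('nut',(233.7,221.2),(230.4,184.75),.04),('collet',(259.8,199.5),(264.1,187.9),.049)]:
    print(n,tri([ray(s,*a),ray(t,*b)]),at(s,*a,z),at(t,*b,z))
for th in ['spindle_nut','collet']:
    for p,z in ((s,.026),(t,.026)):
        for m in robot.masks_of(p,th)[:1]:print(th,m['score'],m['bbox'],at(p,*((np.array(m['bbox'][:2])+m['bbox'][2:])/2),z))
go(.644,.032,.15)
E
```

```text
nut [0.6436 0.0323 0.0355] [0.6407 0.035  0.04  ] [0.6424 0.0319 0.04  ]
collet [ 0.6326 -0.0696  0.046 ] [ 0.6311 -0.0673  0.049 ] [ 0.6314 -0.0699  0.049 ]
spindle_nut 0.72 [224.4, 219.3, 243.1, 234.3] [0.6358 0.042  0.026 ]
spindle_nut 0.6 [223.7, 178.0, 239.0, 192.3] [0.6448 0.03   0.026 ]
collet 0.41 [254.7, 198.0, 265.4, 210.4] [ 0.6336 -0.0695  0.026 ]
shift [ 0.1994 -0.3405  0.0928] turn [-0.0015  0.002  -0.0002] pos [ 0.4447 -0.3086  0.2428]
```

move_arm(commands=[0.05,-0.08,0,0,0,0,-1,0.198,-0.3405,0,0,0,0,-1,0.198,-0.3405,0,0,0,0,-1,0.198,-0.3405,0,0,0,0,-1,0.198,-0.3405,0,0,0,0,-1,0.198,-0.3405,0,0,0,0,-1,0.198,-0.3405,0.05,0,0,0,-1,0.198,-0.3405,0.1,0,0,0,-1,0.198,-0.3405,0.13,0,0,0,-1,0.198,-0.3405,0.13,0,0,0,-1,0.198,-0.3405,0.13,0,0,0,-1])

```text
time: 16.18
tool_pos: [0.6441, 0.0317, 0.115]
tool_rot: [1.0, -0.0, 0.001, -0.0]
force: [0.5, -0.6, -0.8]
opening: 0.999
grip_force: 0.0
```

move_arm(commands=[0,0,0.04,0,0,0,-1,0,0,0.062,0,0,0,-1,0,0,0.073,0,0,0,-1,0,0,0.073,0,0,0,-1,0,0,0.073,0,0,0,1,0,0,0.073,0,0,0,1,0,0,0.073,0,0,0,1,0,0,0.073,0,0,0,1,0,0,0.073,0,0,0,1,0,0,0.073,0,0,0,1], squeeze=20)

```text
time: 17.42
tool_pos: [0.6434, 0.0321, 0.0413]
tool_rot: [1.0, -0.0, 0.0, -0.0]
force: [-1.5, 2.4, 2.2]
opening: 0.535
grip_force: 20.0
```

move_arm(commands=[0,0,-0.04,0,0,0,1,0,0,-0.1,0,0,0,1,0,-0.02,-0.13,0,0,0,1,-0.02,-0.06,-0.13,0,0,0,1,-0.04,-0.11,-0.13,0,0,0,1,-0.06,-0.16,-0.13,0,0,0,1,-0.08,-0.21,-0.13,0,0,0,1,-0.1,-0.255,-0.13,0,0,0,1,-0.107,-0.28,-0.12,0,0,0,1,-0.107,-0.28,-0.09,0,0,0,1,-0.107,-0.28,-0.05,0,0,0,1,-0.107,-0.28,-0.02,0,0,0,1,-0.107,-0.28,-0.02,0,0,0,1,-0.107,-0.28,-0.02,0,0,0,1])

```text
time: 19.18
tool_pos: [0.5369, 0.3118, 0.0618]
tool_rot: [1.0, -0.0, 0.0, -0.0]
force: [0.3, -0.6, -2.6]
opening: 0.535
grip_force: 20.0
```

```bash
python3 - <<'E'
from h import *
ps={n:robot.get_image(n) for n in ['scene','top']}
a=ps['scene']['image'][270:370,150:270,::-1];b=ps['top']['image'][195:285,100:190,::-1]
cv2.imwrite('pics/n1.png',np.hstack([cv2.resize(a,(432,360),interpolation=2),cv2.resize(b,(360,360),interpolation=2)]))
go(.536,.312,.0433)
E
```

```text
shift [-0.0014  0.0001  0.0193] turn [-0.0013 -0.0022 -0.0004] pos [0.5373 0.3121 0.0626]
```

View pics/n1.png

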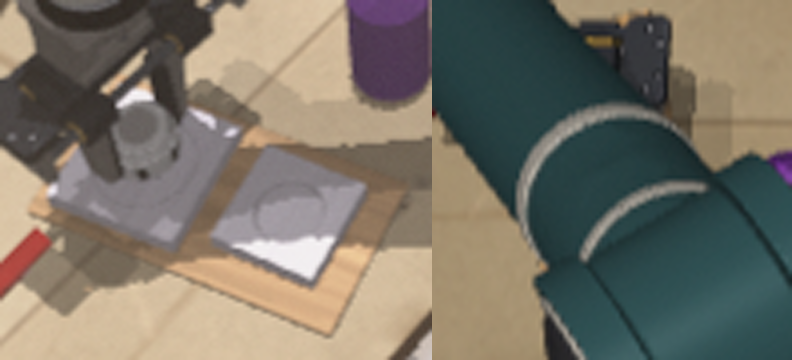

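The nut hangs over the large pocket at scene crop ~(148,140), so I lower it and release.

move_arm(commands=[-0.001,0,0.01,0,0,0,1,-0.001,0,0.015,0,0,0,1,-0.001,0,0.018,0,0,0,1,-0.001,0,0.0195,0,0,0,1,-0.001,0,0.0195,0,0,0,1])

```text
time: 19.9
tool_pos: [0.5352, 0.3113, 0.0432]
tool_rot: [1.0, -0.0, -0.0, 0.001]
force: [-4.7, -3.6, 10.4]
opening: 0.532
grip_force: 20.0
```

move_arm(commands=[0,0,0,0,0,0,-1,0,0,0,0,0,0,-1,0,0,0,0,0,0,-1,0,0,0,0,0,0,-1,0,0,-0.04,0,0,0,-1,0,0,-0.1,0,0,0,-1,0,0,-0.14,0,0,0,-1,0.098,0.381,-0.14,0,0,0,-1,0.098,0.381,-0.14,0,0,0,-1,0.098,0.381,-0.14,0,0,0,-1,0.098,0.381,-0.14,0,0,0,-1,0.098,0.381,-0.14,0,0,0,-1,0.098,0.381,-0.14,0,0,0,-1,0.098,0.381,-0.1,0,0,0,-1,0.098,0.381,-0.07,0,0,0,-1,0.098,0.381,-0.07,0,0,0,-1,0.098,0.381,-0.07,0,0,0,-1])

```text
time: 22.02
tool_pos: [0.6337, -0.0691, 0.1123]
tool_rot: [1.0, 0.0, 0.0, 0.0]
force: [-0.5, 0.2, 0.7]
opening: 1.001
grip_force: 0.0
```

```bash
python3 - <<'E'
from h import *
np.set_printoptions(precision=4,suppress=True)
ps={n:robot.get_image(n) for n in ['scene','top']}
a=ps['scene']['image'][270:370,150:270,::-1];b=ps['top']['image'][195:285,100:190,::-1]
cv2.imwrite('pics/n2.png',np.hstack([cv2.resize(a,(432,360),interpolation=2),cv2.resize(b,(360,360),interpolation=2)]))
go(.6325,-.0695,.044)
E
```

```text
shift [-0.0019  0.0004  0.0691] turn [ 0.0003 -0.0023  0.0005] pos [ 0.6342 -0.069   0.1131]
```

View pics/n2.png

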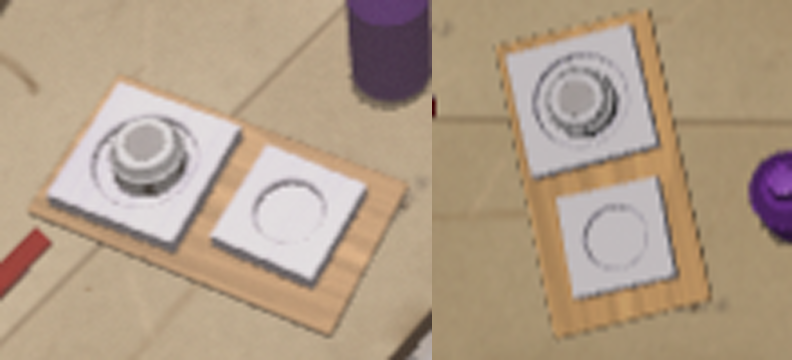

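The nut sits centred in the large pocket (top crop ~(578,100) against a pocket centre of (580,101)). Next is the collet.

move_arm(commands=[-0.0015,0,0.04,0,0,0,-1,-0.0015,0,0.06,0,0,0,-1,-0.0015,0,0.069,0,0,0,-1,-0.0015,0,0.069,0,0,0,-1,-0.0015,0,0.069,0,0,0,1,-0.0015,0,0.069,0,0,0,1,-0.0015,0,0.069,0,0,0,1,-0.0015,0,0.069,0,0,0,1,-0.0015,0,0.069,0,0,0,1,-0.0015,0,0.069,0,0,0,1,-0.0015,0,0.069,0,0,0,1,-0.0015,0,0.069,0,0,0,1], squeeze=12)

```text
time: 23.62
tool_pos: [0.6318, -0.0694, 0.0425]
tool_rot: [1.0, -0.0, -0.0, -0.0]
force: [-0.6, 0.0, -0.9]
opening: 0.261
grip_force: 12.0
```

move_arm(commands=[0,0,-0.04,0,0,0,1,0,0,-0.1,0,0,0,1,0,0,-0.15,0,0,0,1,0,-0.02,-0.175,0,0,0,1,-0.02,-0.06,-0.175,0,0,0,1,-0.045,-0.11,-0.175,0,0,0,1,-0.075,-0.16,-0.175,0,0,0,1,-0.105,-0.21,-0.175,0,0,0,1,-0.135,-0.26,-0.175,0,0,0,1,-0.165,-0.31,-0.175,0,0,0,1,-0.185,-0.337,-0.175,0,0,0,1,-0.198,-0.349,-0.175,0,0,0,1,-0.198,-0.349,-0.16,0,0,0,1,-0.198,-0.349,-0.11,0,0,0,1,-0.198,-0.349,-0.06,0,0,0,1,-0.198,-0.349,-0.025,0,0,0,1,-0.198,-0.349,-0.025,0,0,0,1,-0.198,-0.349,-0.025,0,0,0,1])

```text
time: 25.88
tool_pos: [0.4349, 0.2791, 0.0681]
tool_rot: [1.0, -0.001, 0.0, -0.0]
force: [0.9, 0.5, -0.1]
opening: 0.261
grip_force: 12.0
```

```bash
python3 - <<'E'
from h import *
p=robot.get_image('scene')
a=p['image'][270:370,150:270,::-1]
cv2.imwrite('pics/n3.png',cv2.resize(a,(600,500),interpolation=2))
go(.434,.280,.0445)
E
```

```text
shift [-0.0012 -0.0005  0.0242] turn [-0.0009 -0.002  -0.0015] pos [0.4352 0.2795 0.0687]
```

View pics/n3.png

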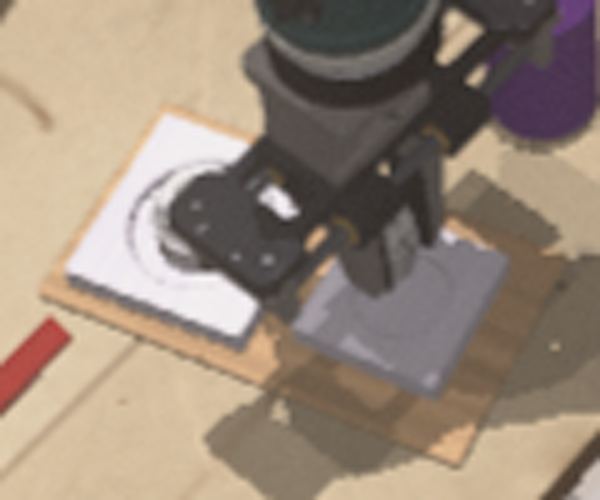

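The fingers hold the collet over the small pocket at crop ~(400,270), and the body is clear of the purple bottle. I lower it.

move_arm(commands=[-0.001,0,0.01,0,0,0,1,-0.001,0,0.018,0,0,0,1,-0.001,0,0.022,0,0,0,1,-0.001,0,0.024,0,0,0,1,-0.001,0,0.024,0,0,0,1])

```text
time: 26.55
tool_pos: [0.4331, 0.2799, 0.0441]
tool_rot: [1.0, 0.0, 0.0, -0.0]
force: [-1.4, -0.6, 4.3]
opening: 0.262
grip_force: 12.0
```

move_arm(commands=[0,0,0,0,0,0,-1,0,0,0,0,0,0,-1,0,0,0,0,0,0,-1,0,0,0,0,0,0,-1,0,0,-0.05,0,0,0,-1,0,0,-0.1,0,0,0,-1,0,0,-0.16,0,0,0,-1,0,0,-0.19,0,0,0,-1,0.05,0.2,-0.19,0,0,0,-1,0.05,0.2,-0.19,0,0,0,-1,0.05,0.2,-0.19,0,0,0,-1,0.05,0.2,-0.19,0,0,0,-1])

```text
time: 28.05
tool_pos: [0.4834, 0.075, 0.2335]
tool_rot: [1.0, -0.003, 0.0, 0.001]
force: [-0.7, 0.6, -0.1]
opening: 1.002
grip_force: 0.0
```

```bash
python3 - <<'E'
from h import *
np.set_printoptions(precision=4,suppress=True)
s,t=[robot.get_image(n) for n in ['scene','top']]
a=s['image'][270:370,150:270,::-1];b=s['image'][120:220,290:400,::-1]
cv2.imwrite('pics/n4.png',np.hstack([cv2.resize(a,(432,360),interpolation=2),cv2.resize(b,(360,327),interpolation=2) if 0 else cv2.resize(b,(360,360),interpolation=2)]))
go(.4456,-.3091,.243)
E
```

```text
shift [-0.0355  0.3861 -0.0092] turn [ 0.0009  0.0001 -0.0054] pos [0.4832 0.0768 0.2334]
```

View pics/n4.png

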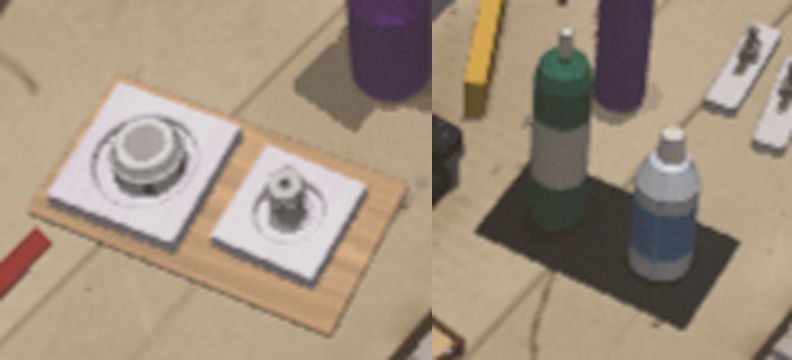

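Nut and collet are both upright in their pockets, and can and bottle both stand on the mat. Next I return the bottle.

move_arm(commands=[-0.037,0.387,-0.01,0,0,0,-1,-0.037,0.387,-0.01,0,0,0,-1,-0.037,0.387,-0.01,0,0,0,-1,-0.037,0.387,-0.01,0,0,0,-1,-0.037,0.387,-0.01,0,0,0,-1,-0.037,0.387,-0.01,0,0,0,-1,-0.037,0.387,-0.01,0,0,0,-1,-0.037,0.387,-0.01,0,0,0,-1,-0.037,0.387,-0.01,0,0,0,-1,-0.037,0.387,-0.01,0,0,0,-1])

```text
time: 29.4
tool_pos: [0.4465, -0.3054, 0.2437]
tool_rot: [1.0, 0.002, 0.0, -0.0]
force: [0.1, -0.2, 0.2]
opening: 1.001
grip_force: 0.0
```

move_arm(commands=[-0.001,0.002,0.0,0,0,0,-1,-0.001,0.002,0.05,0,0,0,-1,-0.001,0.002,0.1,0,0,0,-1,-0.001,0.002,0.14,0,0,0,-1,-0.001,0.002,0.158,0,0,0,-1,-0.001,0.002,0.158,0,0,0,-1,-0.001,0.002,0.158,0,0,0,-1,-0.001,0.002,0.158,0,0,0,1,-0.001,0.002,0.158,0,0,0,1,-0.001,0.002,0.158,0,0,0,1,-0.001,0.002,0.158,0,0,0,1,-0.001,0.002,0.158,0,0,0,1,-0.001,0.002,0.158,0,0,0,1], squeeze=15)

```text
time: 31.02
tool_pos: [0.4448, -0.3095, 0.0858]
tool_rot: [1.0, -0.0, 0.0, 0.0]
force: [-1.2, 0.1, 4.4]
opening: 0.625
grip_force: 15.0
```

move_arm(commands=[0,0,-0.04,0,0,0,1,0,0,-0.09,0,0,0,1,0,-0.01,-0.12,0,0,0,1,0.005,-0.05,-0.12,0,0,0,1,0.022,-0.1,-0.12,0,0,0,1,0.044,-0.15,-0.12,0,0,0,1,0.066,-0.2,-0.12,0,0,0,1,0.092,-0.25,-0.12,0,0,0,1,0.115,-0.295,-0.12,0,0,0,1,0.132,-0.327,-0.12,0,0,0,1,0.142,-0.343,-0.12,0,0,0,1,0.142,-0.343,-0.12,0,0,0,1,0.142,-0.343,-0.08,0,0,0,1,0.142,-0.343,-0.045,0,0,0,1,0.142,-0.343,-0.022,0,0,0,1,0.142,-0.343,-0.013,0,0,0,1,0.142,-0.343,-0.011,0,0,0,1,0.142,-0.343,-0.011,0,0,0,1])

```text
time: 33.28
tool_pos: [0.5874, 0.033, 0.0975]
tool_rot: [1.0, -0.0, 0.001, 0.0]
force: [-0.3, -0.1, -2.6]
opening: 0.621
grip_force: 14.9
```

move_arm(commands=[-0.001,0,0.001,0,0,0,1,-0.001,0,0.002,0,0,0,1,-0.001,0,0.003,0,0,0,1,-0.001,0,0.003,0,0,0,1])

```text
time: 33.78
tool_pos: [0.5865, 0.0335, 0.0949]
tool_rot: [1.0, -0.0, 0.001, 0.0]
force: [-1.7, 0.2, 5.1]
opening: 0.626
grip_force: 15.0
```

move_arm(commands=[0,0,0,0,0,0,-1,0,0,0,0,0,0,-1,0,0,0,0,0,0,-1,0,0,0,0,0,0,-1,0,0,-0.05,0,0,0,-1,0,0,-0.1,0,0,0,-1,0,0,-0.16,0,0,0,-1,0,0,-0.16,0,0,0,-1,-0.032,0.3325,-0.16,0,0,0,-1,-0.032,0.3325,-0.16,0,0,0,-1,-0.032,0.3325,-0.16,0,0,0,-1,-0.032,0.3325,-0.16,0,0,0,-1,-0.032,0.3325,-0.16,0,0,0,-1,-0.032,0.3325,-0.16,0,0,0,-1,-0.032,0.3325,-0.16,0,0,0,-1,-0.032,0.3325,-0.16,0,0,0,-1,-0.032,0.3325,-0.16,0,0,0,-1])

```text
time: 35.9
tool_pos: [0.5545, -0.2964, 0.2536]
tool_rot: [1.0, 0.002, 0.0, -0.0]
force: [0.4, 0.1, 0.2]
opening: 0.995
grip_force: 0.0
```

Down .109 to z ≈ .1445, then close.

move_arm(commands=[0,0.001,0,0,0,0,-1,0,0.001,0.04,0,0,0,-1,0,0.001,0.08,0,0,0,-1,0,0.001,0.1,0,0,0,-1,0,0.001,0.1095,0,0,0,-1,0,0.001,0.1095,0,0,0,-1,0,0.001,0.1095,0,0,0,1,0,0.001,0.1095,0,0,0,1,0,0.001,0.1095,0,0,0,1,0,0.001,0.1095,0,0,0,1,0,0.001,0.1095,0,0,0,1,0,0.001,0.1095,0,0,0,1], squeeze=20)

```text
time: 37.4
tool_pos: [0.5538, -0.2999, 0.1443]
tool_rot: [1.0, -0.0, 0.0, 0.0]
force: [-0.8, -0.1, 2.8]
opening: 0.572
grip_force: 20.0
```

move_arm(commands=[0,0,-0.03,0,0,0,1,0,0,-0.08,0,0,0,1,0,-0.02,-0.08,0,0,0,1,0.005,-0.06,-0.08,0,0,0,1,0.01,-0.11,-0.08,0,0,0,1,0.015,-0.16,-0.08,0,0,0,1,0.02,-0.2,-0.08,0,0,0,1,0.02,-0.225,-0.08,0,0,0,1,0.02,-0.2385,-0.08,0,0,0,1,0.02,-0.2385,-0.08,0,0,0,1,0.02,-0.2385,-0.055,0,0,0,1,0.02,-0.2385,-0.03,0,0,0,1,0.02,-0.2385,-0.016,0,0,0,1,0.02,-0.2385,-0.012,0,0,0,1,0.02,-0.2385,-0.011,0,0,0,1,0.02,-0.2385,-0.011,0,0,0,1])

```text
time: 39.4
tool_pos: [0.5744, -0.0616, 0.1559]
tool_rot: [1.0, -0.0, 0.001, 0.0]
force: [0.1, -0.2, -2.9]
opening: 0.576
grip_force: 20.0
```

move_arm(commands=[0,0,0.001,0,0,0,1,0,0,0.002,0,0,0,1,0,0,0.003,0,0,0,1,0,0,0.003,0,0,0,1])

```text
time: 39.9
tool_pos: [0.5742, -0.0614, 0.1532]
tool_rot: [1.0, -0.0, 0.001, 0.0]
force: [-2.9, 0.3, 4.8]
opening: 0.572
grip_force: 20.0
```

move_arm(commands=[0,0,0,0,0,0,-1,0,0,0,0,0,0,-1,0,0,0,0,0,0,-1,0,0,0,0,0,0,-1,0,0,-0.04,0,0,0,-1,0,0,-0.1,0,0,0,-1,0,0,-0.12,0,0,0,-1,-0.1,0.25,-0.12,0,0,0,-1,-0.1,0.25,-0.12,0,0,0,-1,-0.1,0.25,-0.12,0,0,0,-1,-0.1,0.25,-0.12,0,0,0,-1,-0.1,0.25,-0.12,0,0,0,-1,-0.1,0.25,-0.12,0,0,0,-1,-0.1,0.25,-0.12,0,0,0,-1])

```text
time: 41.65
tool_pos: [0.4749, -0.3092, 0.272]
tool_rot: [1.0, 0.001, 0.0, -0.001]
force: [0.6, -0.2, -0.5]
opening: 1.001
grip_force: 0.0
```

```bash
python3 - <<'E'
from h import *
s,t=[robot.get_image(n) for n in ['scene','top']]
big=[]
for p,(x0,x1,y0,y1) in ((s,(200,304,160,248)),(t,(205,290,160,232))):
    big.append(cv2.resize(p['image'][y0:y1,x0:x1,::-1],(390,330),interpolation=2))
cv2.imwrite('pics/f1.png',np.vstack([np.hstack(big),cv2.resize(np.hstack([s['image'][285:355,155:260,::-1],t['image'][200:270,105:180,::-1]]),(780,260))]))
E
```

```text
(no output)
```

View pics/f1.png

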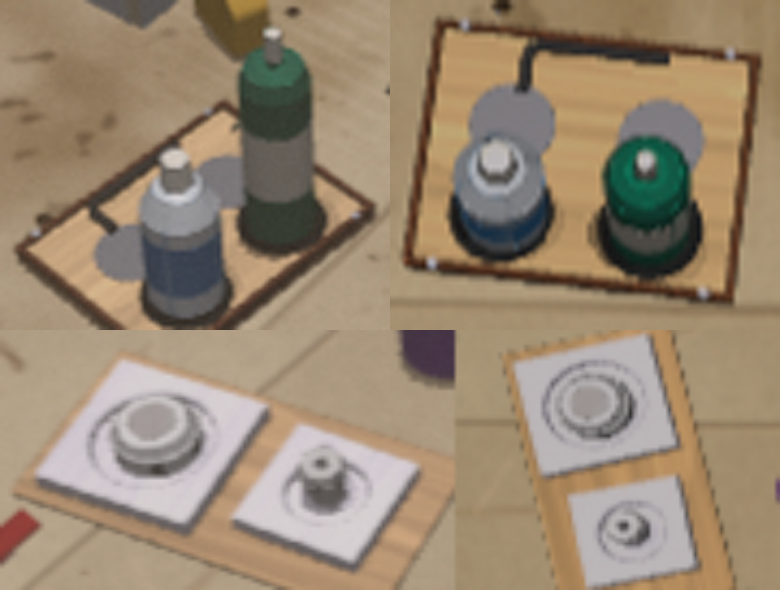

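The can nozzle (645,158) and bottle cap (494,155) show at the same pixels as at the start, and nut and collet are seated in their pockets. I'm handing in.

```bash
python3 -c "
from cell import robot
print(robot.hand_in())"
```

```text
the job is handed in; nothing more can be done
None
```

The job is handed in at about 42 s of the 134 s: nut and collet sit upright in their pockets, and can and bottle are back on their own pads, upright and released, as the final pictures show; `hand_in()` returned no verdict.

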